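# Set the bench scale for three-kilo lots

### The arm

A 6-joint arm with a two-finger parallel gripper is mounted at the origin on the work surface. World frame = base frame: x ahead of the robot, y to its left, z up, the work surface at z = 0. Lengths are in mm, angles in degrees, forces in N, time in s.
With the tool pointing down it reaches from about 300 to 850 mm from the base axis. Payload 4.2 kg.
Tool frame: the origin (TCP) lies at the very end of the fingers, on their centre line; the grasp point (between the pads) lies 19 mm behind it (env.grip_depth is the distance from the TCP to the grasp point, in mm); y points along the fingers, z is the direction in which the jaws open and shut, and the axes are right-handed (so a half turn about y gives the same grasp; the last joint's range is limited). The gripper opens to 91 mm and grips with 3 to 60 N. Pads are 32 mm wide; open, the fingers measure 118 mm over their backs; the gripper's body (76 mm by 178 mm) begins 60 mm behind the grasp point.
Start: joints at [-1.146, 18.312, 89.639, -0, 72.044, -1.146], TCP at [575.016, 0, 213.976] pointing down, gripper open.
Joint ranges: [-177.97, 177.97], [-48.28, 115.42], [12.27, 149.76], [-77.06, 257.06], [2.81, 150.46], [-146.56, 146.56]. Speed limits (degrees/s): [147.25, 147.25, 180, 180, 180, 180].

### API

Orientations are given as [roll, pitch, yaw] about the fixed x, y, z axes, in that order (R = Rz(yaw) Ry(pitch) Rx(roll)).
In Python, from workcell import state, imaging, job, env gives the robot as it stands.
- The arm moves only by the shell command python3 -m pendant 'ROWS' [FORCE]. ROWS is JSON, a list of rows, each an object with "delta_pos": the shift along the tool's x, y, z in cm, a list of three; "twist": the turn, a rotation vector about the tool's x, y, z in degrees, a list of three; "grip": the opening in per cent of the stroke, from 0 (shut) to 100 (fully open). In form: [{"delta_pos": [tx, ty, tz], "twist": [wx, wy, wz], "grip": grip}, ...]. A call has exactly 5 rows; each row is the pose to reach, as a shift and turn from the pose commanded when the call began, along the tool's axes at that moment; what a row does not reach only later rows make up. A row lasts 1/10 s, in which the tool goes at most 50 mm and 8.59 degrees, less where a joint would pass 70% of its speed; a pose out of reach is approached as far as the arm can. A call with a gripper value outside its range is refused whole. The fingers move at their own pace and stop on an object; FORCE is the grip in N (left out, the last holds). Time passes only in rows, so rows that repeat a pose let the fingers close, or fill a call up. It gives the time, the measured TCP pose, the force and the opening at its end, in the units of the state.
- state(): the state, without advancing time (a new reading comes with each control period).
- imaging.grab_frame(name): name is "scene" or "side" or "wrist"; returns (picture, depth): 384x512x3 uint8, red, green, blue; 384x512 float32, mm along the optical axis (not along the pixel's ray), 0 where there is no reading.
- imaging.camera_info(name): a dict with "fx", "fy", "cx", "cy" (pixels), "k1" (the pictures are not rectified: a ray, as slopes to the right and down, at radius r is drawn at 1 + k1 r^2 times it, then the intrinsics apply), "R" (3x3) and "t" (3): a world point X has camera coordinates R X + t. Camera axes: x right, y down, z forward; pixel columns grow to the right and rows downward; lengths in mm; the calibration is good to about 2 mm. A picture is of the moment at which its call begins: read the wrist's pose just before it. camera_info takes no time and is no camera call; for the wrist camera it gives the pose at the moment of the call.
- job.job_done(): hands the job in, once; it reports no verdict.
The state is a dict: "time_s": time; "qpos": joint angles; "qvel": joint speeds; "effort": joint torques, N m; "ee_pos": TCP position; "ee_rot": TCP orientation; "force": force on the tool from outside, world axes, zero at the start; "torque": the same for the moment, N m; "gripper_width": finger opening in mm.
Only numpy, scipy, OpenCV 4.12 (cv2) and the standard library are available. Lean on these libraries where they do the work, as an engineer would, in place of code of your own. Each camera call takes 0.05 s, during which the arm holds its last target.

### The job

The bench scale is empty and is to be set for weighing out three-kilo lots of brass. Push the big poise outward along its notched beam until its plunger drops into the third notch beyond the zero notch, and push the small poise back along the thin front beam until it is right up against its zero stop at the pivot end. Only push them, gently, without lifting the big poise off the beam, and leave the brassware standing round the scale where it is.

Things in the scene. Friction and masses are not known exactly. Their poses are not given: they have to be found in the camera images.
- scale: grey bench beam scale, fixed; pan empty, so its beams lie at rest and do not swing. Origin on the bench under the notched beam; z up, y along both beams from the pivot (-y, robot's right) to the tip (+y), x across them, away from the robot. In its frame, mm: base x -100 to 300, y -210 to 210, 61 high; pan x 82 to 298, y -165 to 165, 97 high, rim 103
- zero_notch (a point): zero notch of the notched beam: point over its middle, level with the beam's top edge, axes as the scale's; at x 0, y -80, z 165 mm in the scale's frame. The beam is a flat upright bar along y, 10 mm thick. Six V notches in its top edge, 5 mm deep, 14 mm wide, 32 mm apart, flats between: zero, first .. fifth towards +y
- third_notch (a point): the third notch beyond the zero notch: point over its middle, level with the beam's top edge, axes as the scale's; at x 0, y 16, z 165 mm in the scale's frame
- big_poise (a joint): position of the big poise along the notched beam, m: 0 in the zero notch, growing to the tip (+y), 0.032 a notch, 0.096 in the third; travel -0.005 to 0.166. It runs level: about 1 N slides it on a flat, some 3 to 5 N pushes its plunger up out of a notch; within about 5 mm of a notch's middle the plunger's spring draws it into the notch by itself
- big_poise_lift (a joint): how far the big poise is lifted off the notched beam, m: 0 when it hangs on the beam as it should; only its weight holds it down
- big_poise_top (a point): centre of the top face of the big poise, a 0.5 kg brass block hung astride the notched beam: 42 mm across it (x), 34 mm along it (y), reaching 34 mm above the beam's top edge and 35 mm below it (this point 199 mm above the bench)
- plunger (a joint): height of the steel index plunger that stands in the middle of the big poise's top, m: 0 with its rounded nose riding on a flat of the beam, about -0.0045 when it has dropped fully into a notch
- plunger_head (a point): centre of the top of the plunger's round head, 14 mm wide, 6 mm thick: 13 mm above the big poise's top face while the nose rides on a flat, about 8 mm above it in a notch
- small_poise (a joint): position of the small poise along the thin front beam, m: 0 against its zero stop at the pivot end, growing to the tip (+y), up to 0.161. It slides with about 1.5 N, stays where it is left and cannot come off the beam
- small_poise_top (a point): centre of the top face of the small poise, a 0.1 kg brass block 24 mm across the beam, 22 mm along it, reaching 24 mm above and 22 mm below the beam's top edge (this point 189 mm above the bench). The thin beam, 6 mm thick, plain, runs along y at x -60 mm in the scale's frame, top edge 165 mm high
- zero_stop (a point): top of the zero stop of the thin front beam, 6 mm along the beam, 12 mm across, 11 mm above the beam's top edge; at x -60, y -94.5, z 176 mm in the scale's frame
- pivot (a point): middle of the pivot shaft at the inner end of the beams, at x -30, y -190, z 159 mm in the scale's frame. The fork that carries it: x -85 to 25, y -207 to -173, 176 mm high; balance screw and nuts behind it to y -260
- guard_loop (a point): middle of the guard loop round the beams' tip, at x -30, y 192, z 165 mm in the scale's frame; loop 34 mm wide (x), 12 mm along y, 184 mm high
- candlestick: bystander: loose brass candlestick, 72 mm foot, 143 mm high, to the right of the scale; origin under its centre
- round_pot: bystander: loose round grey metal pot, 84 mm wide, 71 mm high, to the left of the scale; origin under its centre
- table_bell: bystander: loose brass hand bell, 60 mm wide, 94 mm high, to the right of the scale, nearer the robot than the candlestick; origin under its centre
- bowl: bystander: loose dark bronze bowl, 144 mm wide, 64 mm high, to the left of the scale, beyond the pot; origin under its centre

How it is judged:
By the outcome, as a careful person would: the job done as asked, in the order asked, and still so for the second after the job is handed in, with the robot touching nothing.
It also fails if it takes over 56 s, if anything falls off the work surface, if the arm or the gripper's body presses on something with over 40 N, if the wrist force passes 120 N, or if a joint passes its speed limit or range.

## Working session

There is one attempt and no reset: what is moved stays moved. The work goes in short steps, Python scripts to look and compute and a shell command to move; the robot and the scene stay as the last step left them, time stands still between calls to the robot, and variables do not carry over. Pictures are saved under pics/ and viewed, and the job is handed in when it is done.

```bash
ls; mkdir -p pics; python3 - <<'E'
from workcell import state, imaging, job, env
import cv2
print(state())
for n in("scene","side","wrist"):
    i=imaging.camera_info(n); print(n,i)
    p,d=imaging.grab_frame(n)
    cv2.imwrite(f"pics/{n}0.png",p[:,:,::-1])
    import numpy as np; np.save(f"pics/{n}0.npy",d)
E
```

```text
pics
{'time_s': 0.0, 'qpos': array([-1.14745892e+00,  1.83534158e+01,  8.97073922e+01, -5.40515630e-04,
        7.20417032e+01, -1.14487506e+00]), 'qvel': array([ 0.02709105, -0.05376178, -0.06993286,  0.08114148,  0.11884716,
        0.06131   ]), 'effort': array([-5.01459035e-04, -4.12465632e+01, -2.31973493e+01,  7.28826877e-02,
        4.58198413e-02, -1.41870069e-04]), 'ee_pos': array([ 5.74499900e+02, -7.71761141e-03,  2.13095791e+02]), 'ee_rot': array([-9.01025010e+01,  1.53444508e-03, -9.00024181e+01]), 'force': array([-0.14329427,  0.21327926, -0.5191607 ]), 'torque': array([ 0.03278595,  0.01495928, -0.02830279]), 'gripper_width': 91.34459577154024}
scene {'fx': 450.48902826959846, 'fy': 450.48902826959846, 'cx': 251.31326152911117, 'cy': 195.95352491330488, 'k1': -0.14834438375756573, 'R': array([[ 0.40199433,  0.91543597,  0.01943038],
       [ 0.62529334, -0.2589589 , -0.73617153],
       [-0.66888623,  0.30808647, -0.67651603]]), 't': array([-230.11522003, -221.5564782 , 1768.32548823])}
side {'fx': 412.61190976299747, 'fy': 412.61190976299747, 'cx': 251.86009458851774, 'cy': 194.99788199174645, 'k1': -0.08616907664502799, 'R': array([[ 0.91678062, -0.39929353,  0.00883047],
       [-0.19922584, -0.47636291, -0.85638043],
       [ 0.34615368,  0.78335372, -0.51626987]]), 't': array([-486.03370598,  236.88361447, 1023.32201017])}
wrist {'fx': 266.97029068251203, 'fy': 266.97029068251203, 'cx': 259.29686711397915, 'cy': 192.68552149340007, 'k1': -0.043689909340335835, 'R': array([[ 9.99997232e-01,  8.39431436e-04, -2.19792237e-03],
       [ 1.34648893e-03, -9.70261718e-01,  2.42054507e-01],
       [-1.92937177e-03, -2.42056797e-01, -9.70260163e-01]]), 't': array([-573.82698539,  -26.95619668,  389.06762662])}
```

View pics/scene0.png

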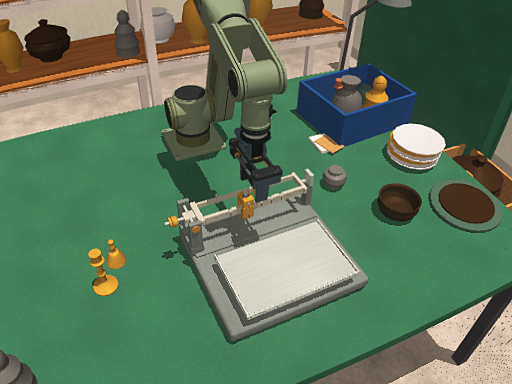

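View pics/side0.png

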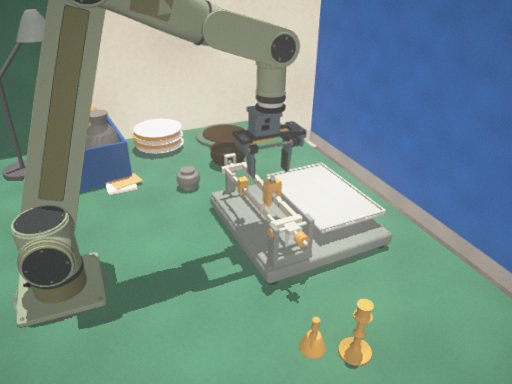

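View pics/wrist0.png

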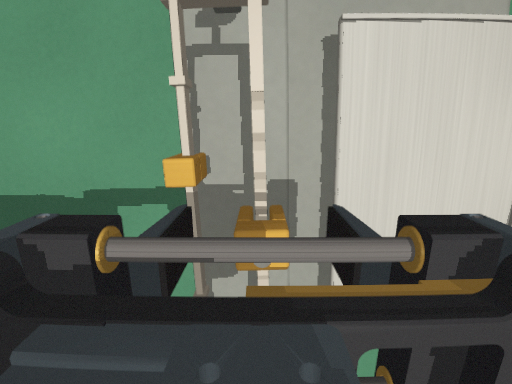

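```bash
cat > h.py <<'E'
from workcell import state, imaging, job, env
import cv2, numpy as np
def ray(i,u,v):
    x=np.array([(u-i['cx'])/i['fx'],(v-i['cy'])/i['fy']]);s=x.copy()
    for _ in range(20): s=x/(1+i['k1']*(s@s))
    return np.array([*s,1.])
def atz(i,u,v,z):
    R=np.array(i['R']);t=np.array(i['t']);c=-R.T@t;d=R.T@ray(i,u,v)
    return c+d*(z-c[2])/d[2]
def atd(i,u,v,dep):
    R=np.array(i['R']);t=np.array(i['t']);return R.T@(ray(i,u,v)*dep-t)
def proj(i,X):
    c=np.array(i['R'])@np.array(X,float)+np.array(i['t']);s=c[:2]/c[2];s=s*(1+i['k1']*(s@s))
    return s[0]*i['fx']+i['cx'],s[1]*i['fy']+i['cy']
def crop(src,dst,x0,y0,w,h,k):
    p=cv2.imread(src)[y0:y0+h,x0:x0+w]; cv2.imwrite(dst,cv2.resize(p,None,fx=k,fy=k,interpolation=cv2.INTER_CUBIC))
E
python3 - <<'E'
from h import *
crop('pics/scene0.png','pics/sc0.png',165,160,160,110,5)
crop('pics/side0.png','pics/si0.png',210,140,110,120,5)
crop('pics/wrist0.png','pics/wr0.png',150,0,150,290,2)
E
```

```text
(no output)
```

View pics/sc0.png

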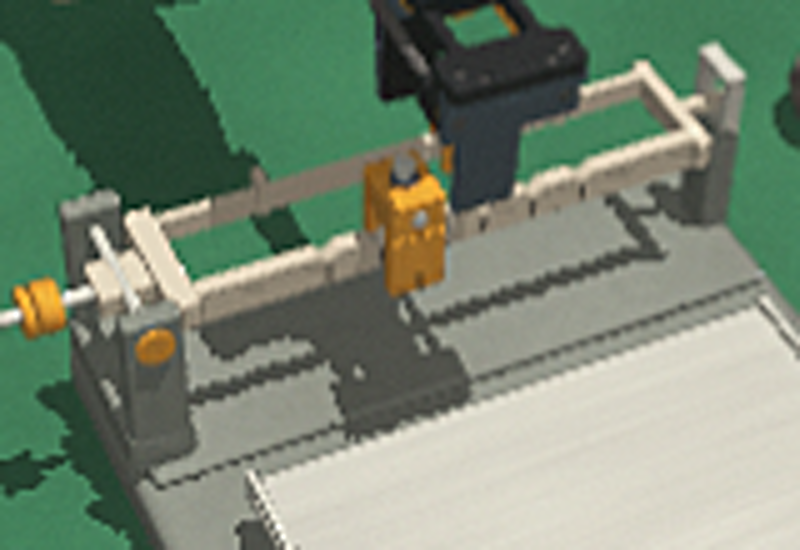

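View pics/si0.png

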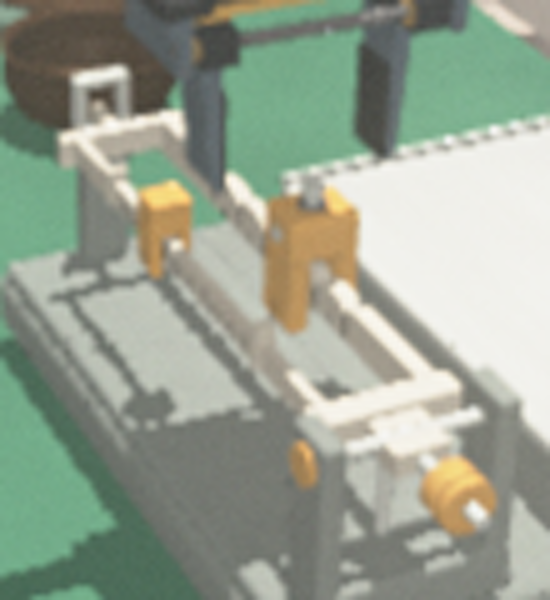

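View pics/wr0.png

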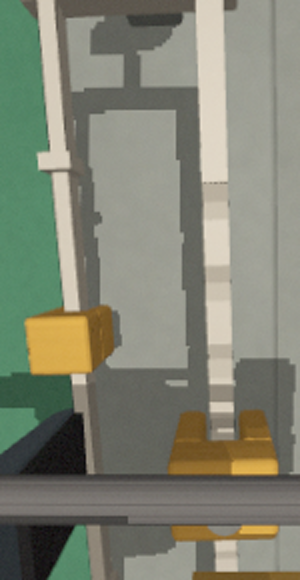

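```bash
python3 - <<'E'
from h import *
crop('pics/scene0.png','pics/sc1.png',175,180,200,160,4)
crop('pics/wrist0.png','pics/wr1.png',150,0,360,130,2)
crop('pics/side0.png','pics/si1.png',205,145,200,140,4)
E
```

```text
(no output)
```

View pics/sc1.png

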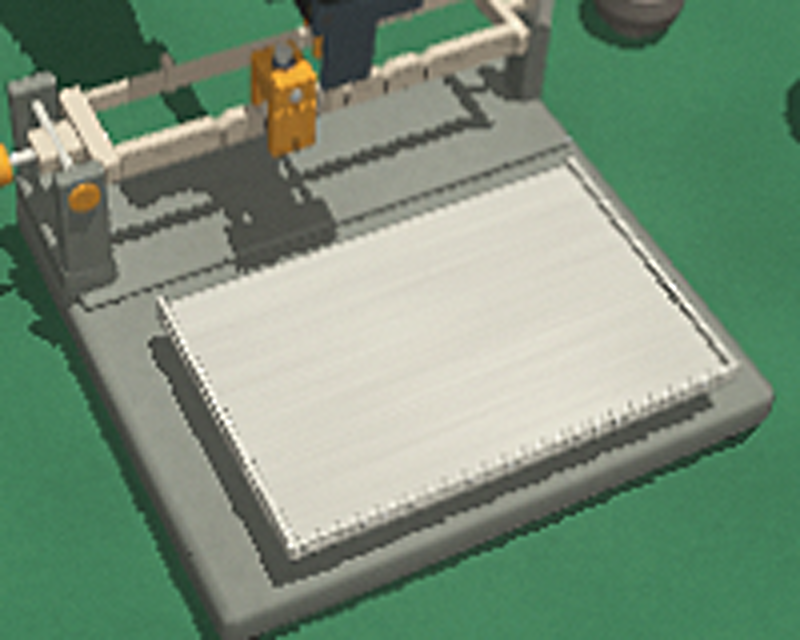

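View pics/si1.png

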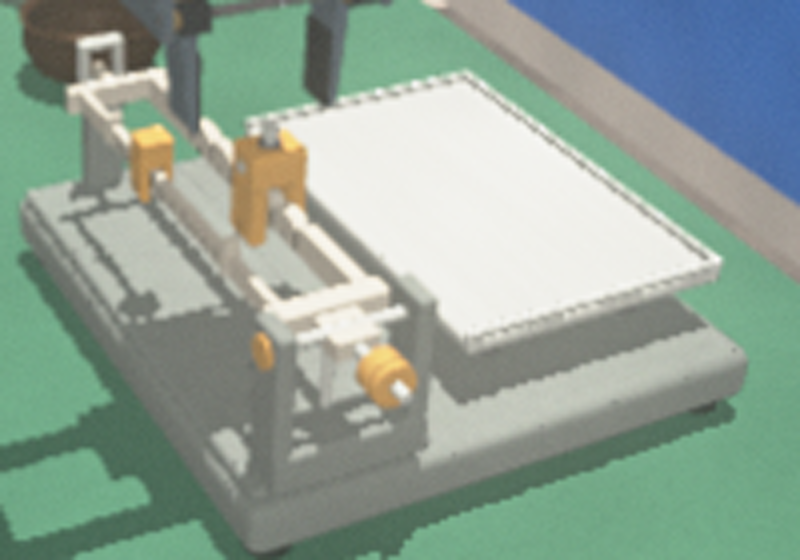

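View pics/wr1.png

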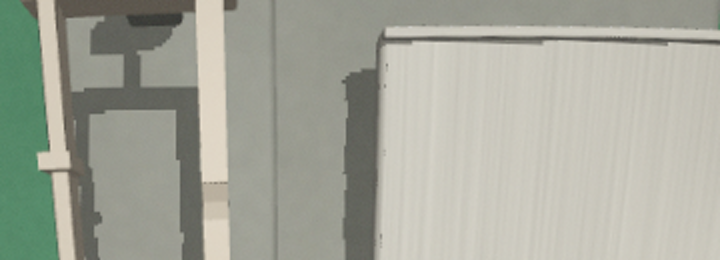

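```bash
cat > fit.py <<'E'
from h import *
from scipy.optimize import least_squares
I={n:imaging.camera_info(n) for n in('scene','side','wrist')}
C={'A':(82,-165,103),'B':(82,165,103),'C':(298,165,103),'D':(298,-165,103)}
obs=[('scene','A',215,254.5),('scene','B',317.5,218.75),('scene','C',359.5,271.5),('scene','D',248,318),
('side','A',321.75,230),('side','B',267,175),('side','C',321.2,163),('side','D',385,210),('wrist','B',341,14)]
def W(p,X):
    c,s=np.cos(p[2]),np.sin(p[2]);return np.array([p[0]+c*X[0]-s*X[1],p[1]+s*X[0]+c*X[1],X[2]])
def res(p): return np.concatenate([np.subtract(proj(I[n],W(p,C[k])),(u,v)) for n,k,u,v in obs])
r=least_squares(res,[580,0,0],loss='soft_l1')
p=r.x
def inv(p,X):
    c,s=np.cos(p[2]),np.sin(p[2]);d=X[0]-p[0],X[1]-p[1];return np.round([c*d[0]+s*d[1],-s*d[0]+c*d[1],X[2]],1)
if __name__=='__main__':
    print(p,np.degrees(p[2])); print(res(p).reshape(-1,2).round(1))
    print('guard',[proj(I[n],W(p,(-30,192,184))) for n in I])
    print('c wrist',-I['wrist']['R'].T@I['wrist']['t'])
    for n,u,v,z in [('scene',245.8,193,206),('side',272.4,176.5,207),('side',243.2,178.6,189),('wrist',179.5,173,189),('wrist',260,92,165),('wrist',260,108,165),('wrist',260,132,165)]:
        X=atz(I[n],u,v,z);print(n,u,v,X.round(1),inv(p,X))
E
python3 fit.py
```

```text
[5.75762834e+02 5.60407649e+00 3.72097254e-02] 2.131960222582176
[[-2.5  0.3]
 [-0.5 -0.6]
 [ 0.4 -0.6]
 [-0.9 -0.2]
 [ 1.1 -0.3]
 [-1.8  0.2]
 [-0.1 -0.2]
 [ 1.1  0.5]
 [ 0.4 -0.7]]
guard [(np.float64(308.04763078422565), np.float64(172.2052912703241)), (np.float64(229.44236081926815), np.float64(155.50893514910257)), (np.float64(203.8122335029969), np.float64(-76.43326008328927))]
c wrist [574.64545645  68.50326534 382.87208911]
scene 245.8 193 [574.8 -22.  206. ] [ -2.  -27.5 206. ]
side 272.4 176.5 [582.1 -14.1 207. ] [  5.6 -19.9 207. ]
side 243.2 178.6 [517.8  35.5 189. ] [-56.8  32.  189. ]
wrist 179.5 173 [515.4  35.  189. ] [-59.3  31.7 189. ]
wrist 260 92 [574.7  94.4 165. ] [  2.3  88.8 165. ]
wrist 260 108 [574.8  82.5 165. ] [  1.9  76.8 165. ]
wrist 260 132 [574.8  64.  165. ] [  1.2  58.4 165. ]
```

```bash
python3 -m pendant '[{"delta_pos":[0,-3,0],"twist":[0,0,0],"grip":100},{"delta_pos":[0,-5,0],"twist":[0,-2.1,0],"grip":0},{"delta_pos":[3.5,-5,0],"twist":[0,-2.1,0],"grip":0},{"delta_pos":[7.5,-5,0],"twist":[0,-2.1,0],"grip":0},{"delta_pos":[7.5,-5,0],"twist":[0,-2.1,0],"grip":0}]' 20
python3 - <<'E'
from h import *
s=state();print(s['ee_pos'],s['ee_rot'],s['gripper_width'],s['time_s'])
import pickle
i=imaging.camera_info('wrist');pickle.dump(i,open('pics/w1.pkl','wb'))
for n in('wrist','scene','side'):
    p,d=imaging.grab_frame(n);cv2.imwrite(f'pics/{n}1.png',p[:,:,::-1])
crop('pics/side1.png','pics/si2.png',210,140,110,120,5)
crop('pics/scene1.png','pics/sc2.png',165,160,160,110,5)
E
```

```text
time_s: 0.65
ee_pos: [574.8, -78.7, 263.7]
ee_rot: [-90.0, -0.1, -88.1]
force: [0.3, 1.2, -0.1]
gripper_width: 62.1
[574.76454705 -78.72658741 263.67649207] [-90.02886961  -0.11992947 -88.12601536] 62.056277968740936 0.65
```

View pics/wrist1.png

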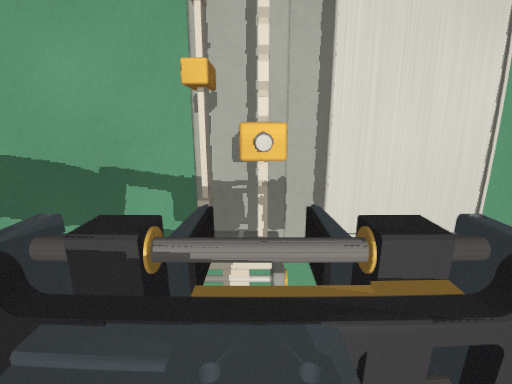

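View pics/sc2.png

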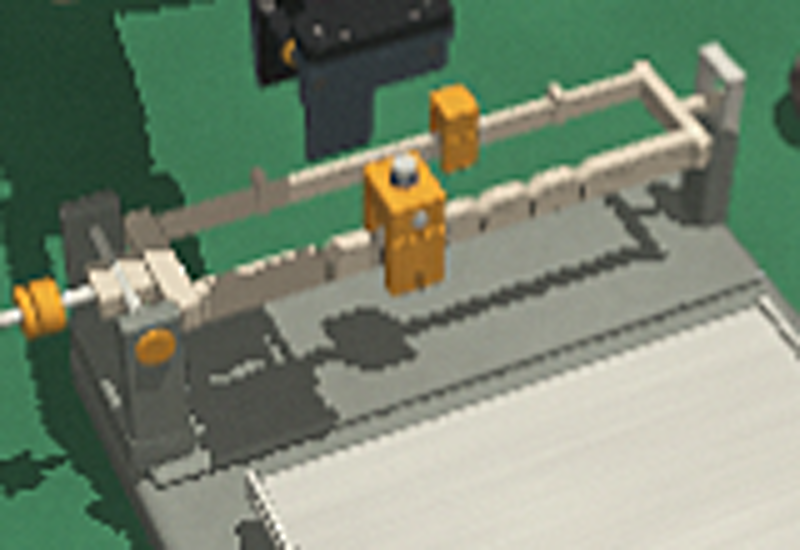

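View pics/si2.png

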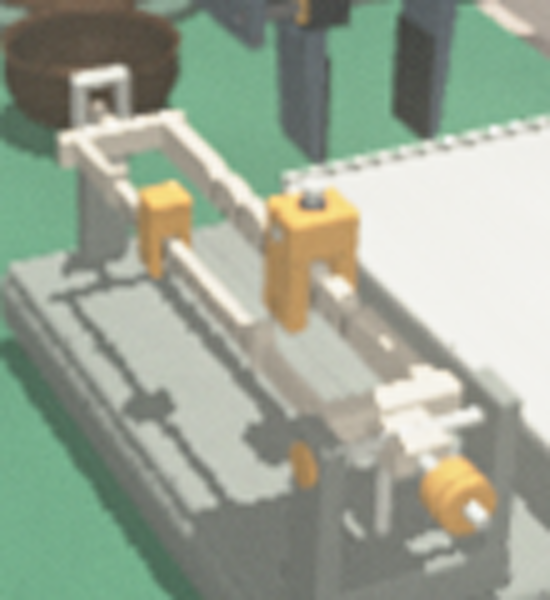

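```bash
python3 - <<'E'
from h import *
crop('pics/wrist1.png','pics/wr2.png',180,0,120,220,3)
E
```

```text
(no output)
```

View pics/wr2.png

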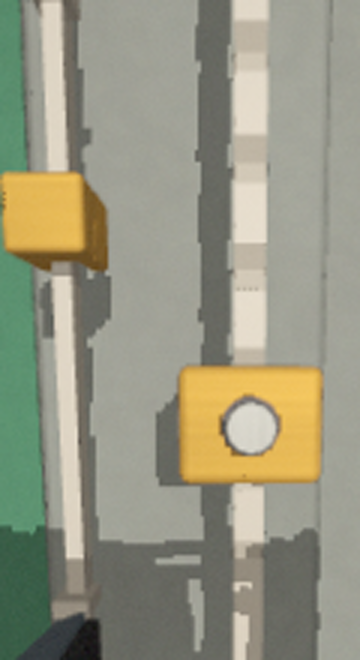

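```bash
python3 - <<'E'
from fit import *
import pickle
i=pickle.load(open('pics/w1.pkl','rb'))
for nm,u,v,z in [('n',250,20,165),('n',250,135,165),('n',250,243,165),('n',250,290,165),('n',250,352,165),('n',250,543,165),('head',250,427,212),('topfar',250,366,199),('topnear',250,482,199),('tl',180,420,199),('tr',322,420,199),
 ('sm',43,175,189),('sm',43,250,189),('sml',3,215,189),('smr',83,215,189),('beamL',232,320,165),('beamR',268,320,165),('beamL',232,60,165),('beamR',269,60,165),('thinL',57,360,165),('thinR',78,360,165)]:
    X=atz(i,u/3+180,v/3,z);print(nm,v,X.round(1),inv(p,X))
E
```

```text
n 20 [572.2  94.9 165. ] [ -1.8  89.4 165. ]
n 135 [573.4  62.8 165. ] [ -1.7  57.3 165. ]
n 243 [574.6  31.4 165. ] [ -1.6  25.8 165. ]
n 290 [575.1  17.2 165. ] [ -1.6  11.7 165. ]
n 352 [575.8  -1.9 165. ] [ -1.5  -7.5 165. ]
n 543 [578.1 -64.9 165. ] [ -1.3 -70.5 165. ]
head 427 [575.9 -23.1 212. ] [ -2.1 -28.6 212. ]
topfar 366 [575.5  -6.8 199. ] [ -2.  -12.3 199. ]
topnear 482 [576.7 -39.7 199. ] [ -1.9 -45.3 199. ]
tl 420 [555.9 -22.5 199. ] [-22.1 -27.4 199. ]
tr 420 [596.7 -21.1 199. ] [ 18.8 -27.4 199. ]
sm 175 [515.2  44.2 189. ] [-60.5  40.6 189. ]
sm 250 [514.9  24.  189. ] [-61.5  20.5 189. ]
sml 215 [503.6  33.2 189. ] [-72.5  30.1 189. ]
smr 215 [526.5  33.8 189. ] [-49.5  29.9 189. ]
beamL 320 [569.6   7.8 165. ] [ -7.3   2.5 165. ]
beamR 320 [581.2   8.2 165. ] [  4.2   2.5 165. ]
beamL 60 [567.2  83.7 165. ] [ -7.2  78.4 165. ]
beamR 60 [578.4  84.1 165. ] [  3.9  78.4 165. ]
thinL 360 [513.2  -6.4 165. ] [-64.2  -9.8 165. ]
thinR 360 [520.1  -6.2 165. ] [-57.3  -9.9 165. ]
```

```bash
python3 -m pendant '[{"delta_pos":[0,0,0.2],"twist":[0,-0.2,0],"grip":0},{"delta_pos":[0,0,0.2],"twist":[0,-0.2,0],"grip":0},{"delta_pos":[0,2,0.2],"twist":[0,-0.2,0],"grip":0},{"delta_pos":[0,4,0.2],"twist":[0,-0.2,0],"grip":0},{"delta_pos":[0,5,0.2],"twist":[0,-0.2,0],"grip":0}]'
```

```text
time_s: 1.3
ee_pos: [576.3, -74.0, 212.3]
ee_rot: [-90.1, 0.0, -87.6]
force: [-0.8, 0.6, -0.4]
gripper_width: 9.9
```

```bash
python3 -m pendant '[{"delta_pos":[0,1,0],"twist":[0,0.2,0],"grip":0},{"delta_pos":[0,2,0],"twist":[0,0.2,0],"grip":0},{"delta_pos":[0,3,0],"twist":[0,0.2,0],"grip":0},{"delta_pos":[0,3.7,0],"twist":[0,0.2,0],"grip":0},{"delta_pos":[0,3.7,0],"twist":[0,0.2,0],"grip":0}]'
python3 - <<'E'
from h import *
for n in('scene','side'):
    p,d=imaging.grab_frame(n);cv2.imwrite(f'pics/{n}2.png',p[:,:,::-1])
a=cv2.resize(cv2.imread('pics/scene2.png')[160:270,165:325],None,fx=4,fy=4)
crop('pics/side2.png','pics/si3.png',210,140,110,120,5)
cv2.imwrite('pics/sc3.png',a)
s=state();print(s['ee_pos'],s['force'],s['gripper_width'])
E
```

```text
time_s: 1.8
ee_pos: [576.4, -74.9, 175.9]
ee_rot: [-90.1, 0.0, -87.9]
force: [-0.2, 0.1, 0.0]
gripper_width: 0.1
[577.21659665 -74.96455813 177.1345986 ] [ 0.14870005 -0.22736816  0.65980423] 0.2186085387807221
```

View pics/sc3.png

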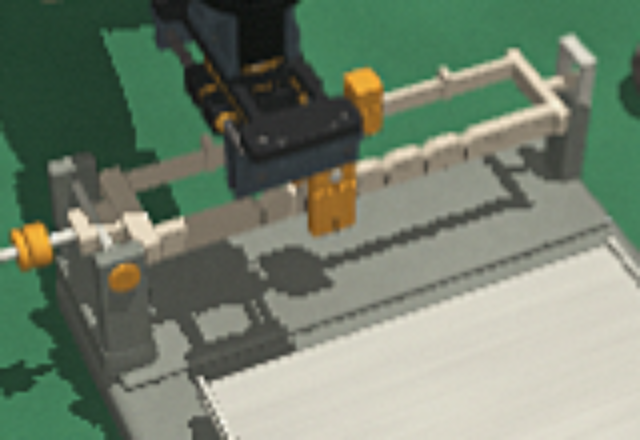

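View pics/si3.png

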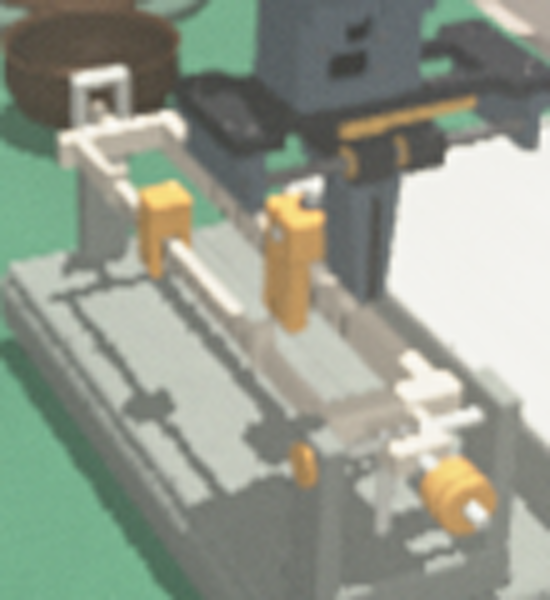

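```bash
python3 -m pendant '[{"delta_pos":[-0.4,0,0],"twist":[0,0,0],"grip":0},{"delta_pos":[-0.8,0,0],"twist":[0,0,0],"grip":0},{"delta_pos":[-1.1,0,0],"twist":[0,0,0],"grip":0},{"delta_pos":[-1.3,0,0],"twist":[0,0,0],"grip":0},{"delta_pos":[-1.4,0,0],"twist":[0,0,0],"grip":0}]'
python3 -m pendant '[{"delta_pos":[-0.1,0,0],"twist":[0,0,0],"grip":0},{"delta_pos":[-0.2,0,0],"twist":[0,0,0],"grip":0},{"delta_pos":[-0.3,0,0],"twist":[0,0,0],"grip":0},{"delta_pos":[-0.4,0,0],"twist":[0,0,0],"grip":0},{"delta_pos":[-0.5,0,0],"twist":[0,0,0],"grip":0}]'
python3 - <<'E'
from h import *
import pickle
s=state();print(s['ee_pos'],s['ee_rot'],s['force'],s['gripper_width'])
pickle.dump(imaging.camera_info('wrist'),open('pics/w3.pkl','wb'))
p,d=imaging.grab_frame('wrist');cv2.imwrite('pics/wrist3.png',p[:,:,::-1])
E
```

```text
time_s: 2.4
ee_pos: [576.5, -60.6, 177.1]
ee_rot: [-90.0, -0.0, -87.9]
force: [-0.4, 0.4, -0.1]
gripper_width: 0.6
time_s: 2.9
ee_pos: [576.4, -56.3, 177.0]
ee_rot: [-90.0, -0.0, -87.9]
force: [-0.5, -1.9, 0.3]
gripper_width: 0.3
[576.35203564 -56.26908813 177.00666967] [-8.99894055e+01 -3.34174710e-02 -8.79091030e+01] [-0.46094384 -1.94309097  0.27294562] 0.3272690302295763
```

View pics/wrist3.png

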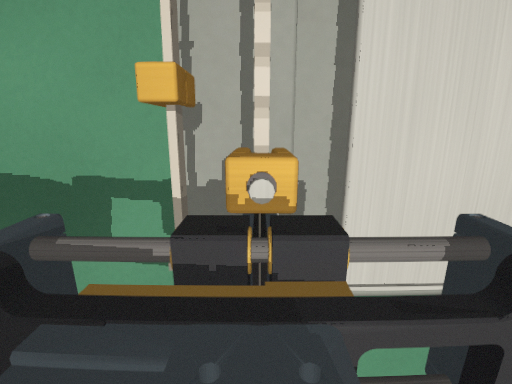

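```bash
python3 - <<'E'
from h import *
crop('pics/wrist3.png','pics/wr3.png',205,0,110,220,3)
E
```

```text
(no output)
```

View pics/wr3.png

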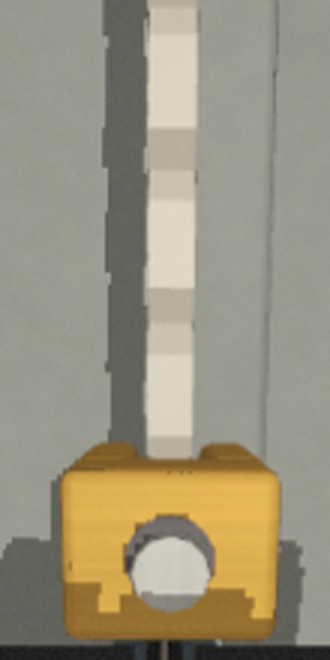

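```bash
python3 - <<'E'
from fit import *
import pickle
i=pickle.load(open('pics/w3.pkl','rb'))
for nm,u,v,z in [('n5lo',172,35,165),('n4up',172,128,165),('n4lo',172,200,165),('n3up',172,288,165),('n3lo',172,354,165),('n2up',172,436,165),('head',171,574,212),('topfar',171,473,199),('topnear',171,637,199)]:
    X=atz(i,u/3+205,v/3,z);print(nm,v,X.round(1),inv(p,X))
E
```

```text
n5lo 35 [572.8  80.8 165. ] [ 13.   90.2 165. ]
n4up 128 [573.5  63.1 165. ] [ 12.1  72.6 165. ]
n4lo 200 [574.1  49.1 165. ] [ 11.3  58.6 165. ]
n3up 288 [574.8  31.3 165. ] [ 10.4  40.8 165. ]
n3lo 354 [575.3  17.6 165. ] [  9.7  27.1 165. ]
n2up 436 [ 5.761e+02 -2.000e-01  1.650e+02] [  8.8   9.3 165. ]
head 574 [576.2 -20.5 212. ] [  7. -11. 212.]
topfar 473 [575.7  -4.6 199. ] [  8.   5. 199.]
topnear 637 [576.9 -36.3 199. ] [  6.3 -26.7 199. ]
```

```bash

python3 -m pendant '[{"delta_pos":[-0.2,0,0],"twist":[0,0,0],"grip":0},{"delta_pos":[-0.4,0,0],"twist":[0,0,0],"grip":0},{"delta_pos":[-0.6,0,0],"twist":[0,0,0],"grip":0},{"delta_pos":[-0.8,0,0],"twist":[0,0,0],"grip":0},{"delta_pos":[-1.0,0,0],"twist":[0,0,0],"grip":0}]'
python3 -m pendant '[{"delta_pos":[-0.2,0,0],"twist":[0,0,0],"grip":0},{"delta_pos":[-0.4,0,0],"twist":[0,0,0],"grip":0},{"delta_pos":[-0.6,0,0],"twist":[0,0,0],"grip":0},{"delta_pos":[-0.8,0,0],"twist":[0,0,0],"grip":0},{"delta_pos":[-1.0,0,0],"twist":[0,0,0],"grip":0}]'
python3 - <<'E'
from h import *
import pickle
s=state();print(s['ee_pos'],s['ee_rot'],s['force'],s['gripper_width'])
pickle.dump(imaging.camera_info('wrist'),open('pics/w4.pkl','wb'))
p,d=imaging.grab_frame('wrist');cv2.imwrite('pics/wrist4.png',p[:,:,::-1])
crop('pics/wrist4.png','pics/wr4.png',205,0,110,220,3)
E
```

```text
time_s: 3.45
ee_pos: [575.8, -45.3, 177.0]
ee_rot: [-90.0, 0.1, -87.9]
force: [-0.2, -0.2, 0.4]
gripper_width: 0.5
time_s: 3.95
ee_pos: [575.6, -36.9, 177.0]
ee_rot: [-90.0, -0.1, -87.9]
force: [-0.2, -4.7, 0.0]
gripper_width: 0.5
[575.62082892 -36.92918723 177.02564759] [-89.99090718  -0.11501307 -87.90214971] [-0.21336682 -4.6996835   0.03665113] 0.45121713840205885
```

View pics/wr4.png

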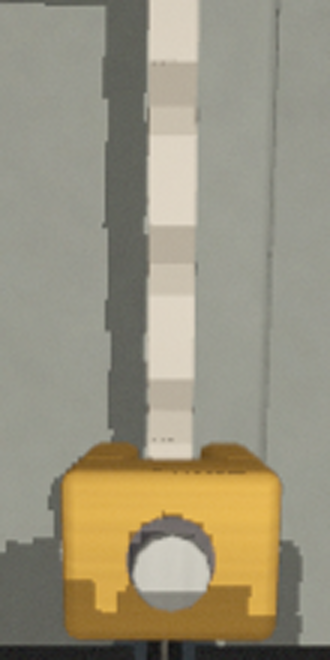

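```bash

python3 -m pendant '[{"delta_pos":[-0.2,0,0],"twist":[0,0,0],"grip":0},{"delta_pos":[-0.4,0,0],"twist":[0,0,0],"grip":0},{"delta_pos":[-0.6,0,0],"twist":[0,0,0],"grip":0},{"delta_pos":[-0.8,0,0],"twist":[0,0,0],"grip":0},{"delta_pos":[-1.0,0,0],"twist":[0,0,0],"grip":0}]'
python3 -m pendant '[{"delta_pos":[-0.2,0,0],"twist":[0,0,0],"grip":0},{"delta_pos":[-0.4,0,0],"twist":[0,0,0],"grip":0},{"delta_pos":[-0.6,0,0],"twist":[0,0,0],"grip":0},{"delta_pos":[-0.7,0,0],"twist":[0,0,0],"grip":0},{"delta_pos":[-0.7,0,0],"twist":[0,0,0],"grip":0}]'
python3 - <<'E'
from h import *
import pickle
s=state();print(s['ee_pos'],s['ee_rot'],s['force'],s['gripper_width'])
pickle.dump(imaging.camera_info('wrist'),open('pics/w5.pkl','wb'))
p,d=imaging.grab_frame('wrist');cv2.imwrite('pics/wrist5.png',p[:,:,::-1])
crop('pics/wrist5.png','pics/wr5.png',205,0,110,220,3)
E
```

```text
time_s: 4.5
ee_pos: [575.3, -25.7, 177.0]
ee_rot: [-90.0, 0.0, -87.9]
force: [0.4, -0.9, 0.5]
gripper_width: 0.4
time_s: 5.0
ee_pos: [575.0, -18.5, 177.0]
ee_rot: [-90.0, 0.0, -87.9]
force: [-0.1, -1.3, 0.6]
gripper_width: 0.1
[574.96091019 -18.53268748 176.96918281] [-8.99953669e+01  3.96155714e-02 -8.78997596e+01] [-0.10966379 -1.31076207  0.6024524 ] 0.14348584481465135
```

View pics/wr5.png

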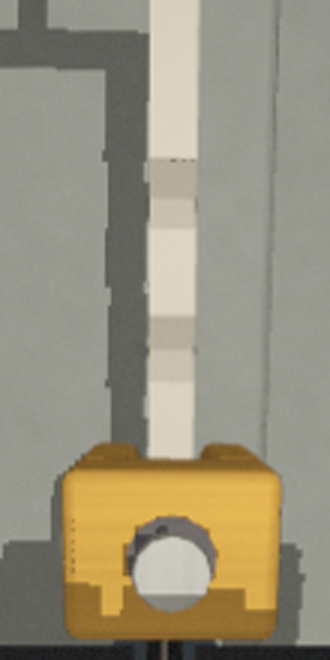

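```bash

python3 -m pendant '[{"delta_pos":[-0.1,0,0],"twist":[0,0,0],"grip":0},{"delta_pos":[-0.2,0,0],"twist":[0,0,0],"grip":0},{"delta_pos":[-0.3,0,0],"twist":[0,0,0],"grip":0},{"delta_pos":[-0.4,0,0],"twist":[0,0,0],"grip":0},{"delta_pos":[-0.4,0,0],"twist":[0,0,0],"grip":0}]'
python3 - <<'E'
from h import *
import pickle
s=state();print(s['ee_pos'],s['ee_rot'],s['force'],s['gripper_width'])
pickle.dump(imaging.camera_info('wrist'),open('pics/w6.pkl','wb'))
p,d=imaging.grab_frame('wrist');cv2.imwrite('pics/wrist6.png',p[:,:,::-1])
crop('pics/wrist6.png','pics/wr6.png',205,0,110,220,3)
E
```

```text
time_s: 5.55
ee_pos: [574.7, -14.6, 176.9]
ee_rot: [-90.0, 0.0, -87.9]
force: [-0.2, -0.5, -0.1]
gripper_width: 0.4
[574.72276012 -14.64358449 176.93332252] [-9.00062021e+01  1.98560337e-02 -8.78899753e+01] [-0.23209254 -0.53008347 -0.10334908] 0.3680271160279191
```

View pics/wr6.png

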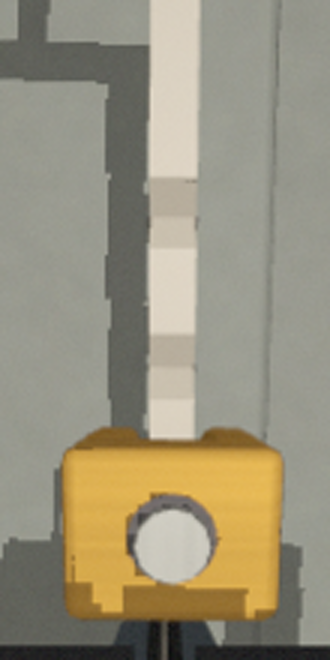

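```bash

python3 -m pendant '[{"delta_pos":[0.3,0,0],"twist":[0,0,0],"grip":0},{"delta_pos":[1.2,0,0],"twist":[0,0,0],"grip":0},{"delta_pos":[2,0,0],"twist":[0,0,0],"grip":0},{"delta_pos":[2,-4,0],"twist":[0,0,0],"grip":0},{"delta_pos":[2,-7,0],"twist":[0,0,0],"grip":0}]'
python3 -m pendant '[{"delta_pos":[2,-2,0],"twist":[0,0,0],"grip":0},{"delta_pos":[4.5,-2,0],"twist":[0,0,0],"grip":0},{"delta_pos":[4.5,-2,0],"twist":[0,0,0],"grip":0},{"delta_pos":[4.5,-2,0],"twist":[0,0,0],"grip":0},{"delta_pos":[4.5,-2,0],"twist":[0,0,0],"grip":0}]'
python3 - <<'E'
from h import *
import pickle
s=state();print(s['ee_pos'],s['ee_rot'],s['force'],s['gripper_width'])
pickle.dump(imaging.camera_info('wrist'),open('pics/w7.pkl','wb'))
for n in('wrist','scene','side'):
    p,d=imaging.grab_frame(n);cv2.imwrite(f'pics/{n}7.png',p[:,:,::-1])
crop('pics/wrist7.png','pics/wr7.png',180,0,120,220,3)
a=cv2.resize(cv2.imread('pics/scene7.png')[160:270,195:325],None,fx=4,fy=4,interpolation=2)
b=cv2.resize(cv2.imread('pics/side7.png')[140:250,210:280],None,fx=4,fy=4,interpolation=2)
cv2.imwrite('pics/ss7.png',np.hstack([a,b]))
E
```

```text
time_s: 6.1
ee_pos: [575.5, -36.1, 247.9]
ee_rot: [-90.0, -0.0, -88.0]
force: [0.6, -0.4, 0.7]
gripper_width: 0.9
time_s: 6.6
ee_pos: [576.9, -79.7, 266.5]
ee_rot: [-90.1, 0.0, -87.9]
force: [0.2, 0.1, 0.0]
gripper_width: 0.0
[576.87105114 -79.65244896 266.46383364] [-9.00565239e+01  3.89448251e-02 -8.79041035e+01] [0.24153077 0.07365104 0.02996045] 0.03517171101916392
```

View pics/wr7.png

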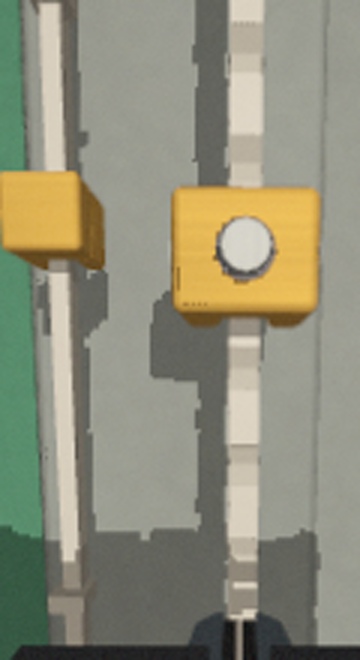

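View pics/ss7.png

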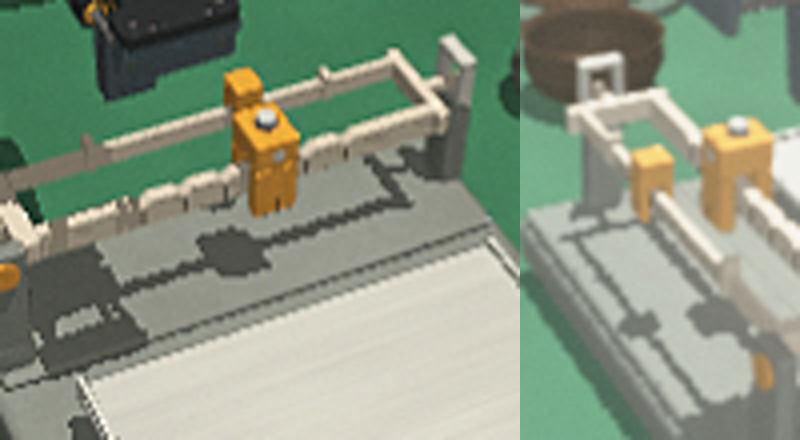

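```bash
python3 - <<'E'
from h import *
import pickle
i=pickle.load(open('pics/w7.pkl','rb'))
for nm,u,v,z in [('n5up',246,22,165),('n4up',246,135,165),('n1up',246,445,165),('n0up',246,553,165),('head',245,244,207),('head',245,244,212),('topfar',246,187,199),('topnear',246,306,199),('smfar',40,172,189),('smnear',40,248,189),('sml',2,210,189),('smr',82,210,189),('thinL',52,400,165),('thinR',74,400,165),('stop',67,590,176)]:
    print(nm,v,atz(i,u/3+180,v/3,z).round(1))
E
```

```text
n5up 22 [572.4  94.9 165. ]
n4up 135 [573.7  62.9 165. ]
n1up 445 [577.4 -32.7 165. ]
n0up 553 [578.9 -69.7 165. ]
head 244 [574.6  24.3 207. ]
head 244 [574.6  23.5 212. ]
topfar 187 [574.3  40.4 199. ]
topnear 306 [575.5   9.  199. ]
smfar 172 [515.2  44.7 189. ]
smnear 248 [515.  24. 189.]
sml 210 [504.1  34.2 189. ]
smr 210 [527.3  34.8 189. ]
thinL 400 [512.5 -20.2 165. ]
thinR 400 [519.8 -19.9 165. ]
stop 590 [519.  -82.3 176. ]
```

```bash

python3 -m pendant '[{"delta_pos":[-3,0,-1.5],"twist":[0,0,0],"grip":0},{"delta_pos":[-7,0,-3],"twist":[0,0,0],"grip":0},{"delta_pos":[-11,0,-4.5],"twist":[0,0,0],"grip":0},{"delta_pos":[-14,0,-5.7],"twist":[0,0,0],"grip":0},{"delta_pos":[-15.6,0,-5.75],"twist":[0,0,0],"grip":0}]'
python3 -m pendant '[{"delta_pos":[0,0,0],"twist":[0,0,0],"grip":0},{"delta_pos":[0,2,0],"twist":[0,0,0],"grip":0},{"delta_pos":[0,4,0],"twist":[0,0,0],"grip":0},{"delta_pos":[0,5,0],"twist":[0,0,0],"grip":0},{"delta_pos":[0,5,0],"twist":[0,0,0],"grip":0}]'
python3 - <<'E'
from h import *
s=state();print(s['ee_pos'],s['ee_rot'],s['force'],s['gripper_width'])
for n in('scene','side'):
    p,d=imaging.grab_frame(n);cv2.imwrite(f'pics/{n}8.png',p[:,:,::-1])
a=cv2.resize(cv2.imread('pics/scene8.png')[160:270,195:325],None,fx=4,fy=4,interpolation=2)
b=cv2.resize(cv2.imread('pics/side8.png')[140:250,210:280],None,fx=4,fy=4,interpolation=2)
cv2.imwrite('pics/ss8.png',np.hstack([a,b]))
E
```

```text
time_s: 7.25
ee_pos: [512.2, 76.5, 267.2]
ee_rot: [-90.0, 0.0, -87.7]
force: [0.9, -1.1, 0.2]
gripper_width: 0.3
time_s: 7.75
ee_pos: [513.3, 73.3, 215.6]
ee_rot: [-90.2, -0.0, -87.9]
force: [-0.3, -0.8, 0.2]
gripper_width: 0.7
[513.29963455  73.25609347 215.55428262] [-9.01860418e+01 -3.10361133e-02 -8.79233570e+01] [-0.33801989 -0.77715146  0.17754598] 0.6983131021335138
```

View pics/ss8.png

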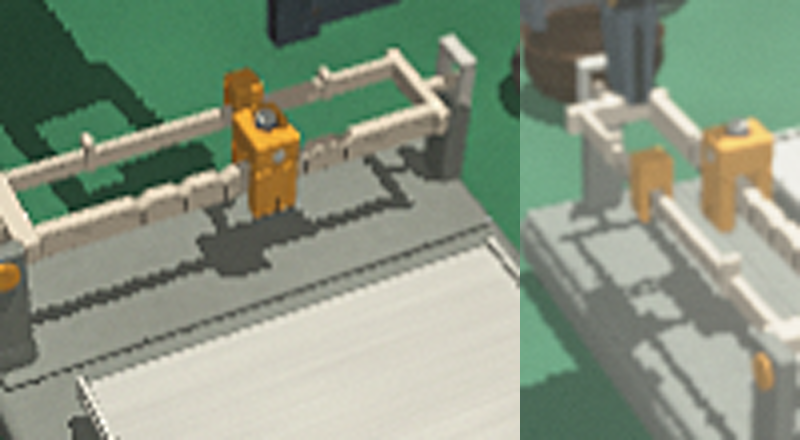

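Clear of the small poise, which is ahead of the stop. I'll lower to z≈177 and check.

```bash

python3 -m pendant '[{"delta_pos":[0,1,0],"twist":[0,0,0],"grip":0},{"delta_pos":[0,2,0],"twist":[0,0,0],"grip":0},{"delta_pos":[0,3,0],"twist":[0,0,0],"grip":0},{"delta_pos":[0,3.9,0],"twist":[0,0,0],"grip":0},{"delta_pos":[0,3.9,0],"twist":[0,0,0],"grip":0}]'
python3 - <<'E'
from h import *
s=state();print(s['ee_pos'],s['ee_rot'],s['force'],s['gripper_width'])
for n in('wrist','side','scene'):
    p,d=imaging.grab_frame(n);cv2.imwrite(f'pics/{n}9.png',p[:,:,::-1])
a=cv2.resize(cv2.imread('pics/scene9.png')[160:270,195:325],None,fx=4,fy=4,interpolation=2)
b=cv2.resize(cv2.imread('pics/side9.png')[140:250,210:280],None,fx=4,fy=4,interpolation=2)
cv2.imwrite('pics/ss9.png',np.hstack([a,b]))
E
```

```text
time_s: 8.35
ee_pos: [512.9, 73.7, 176.2]
ee_rot: [-90.2, -0.0, -87.9]
force: [-0.1, -0.3, -0.2]
gripper_width: 0.4
[512.94695166  73.74080618 176.23817109] [-9.01904390e+01 -1.76565434e-02 -8.78963868e+01] [-0.092059   -0.31354259 -0.1643927 ] 0.408410231285238
```

View pics/ss9.png

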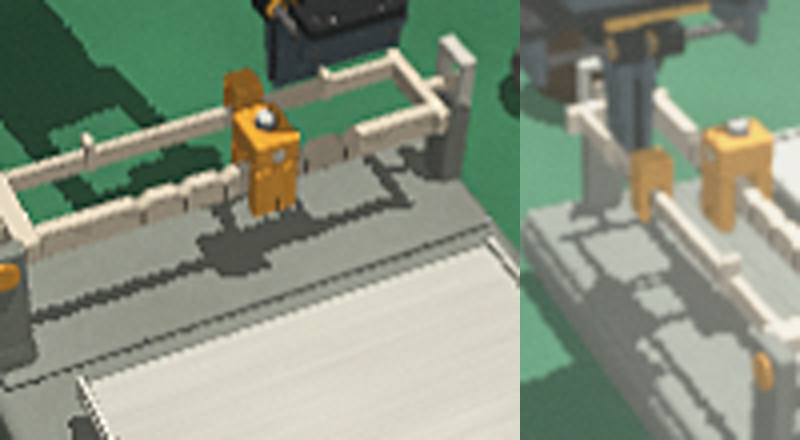

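```bash

python3 -m pendant '[{"delta_pos":[0.3,0,0],"twist":[0,0,0],"grip":0},{"delta_pos":[0.6,0,0],"twist":[0,0,0],"grip":0},{"delta_pos":[0.9,0,0],"twist":[0,0,0],"grip":0},{"delta_pos":[1.2,0,0],"twist":[0,0,0],"grip":0},{"delta_pos":[1.5,0,0],"twist":[0,0,0],"grip":0}]'
python3 -m pendant '[{"delta_pos":[0.3,0,0],"twist":[0,0,0],"grip":0},{"delta_pos":[0.6,0,0],"twist":[0,0,0],"grip":0},{"delta_pos":[0.9,0,0],"twist":[0,0,0],"grip":0},{"delta_pos":[1.2,0,0],"twist":[0,0,0],"grip":0},{"delta_pos":[1.5,0,0],"twist":[0,0,0],"grip":0}]'
python3 - <<'E'
from h import *
s=state();print(s['ee_pos'],s['ee_rot'],s['force'],s['gripper_width'])
for n in('side','scene'):
    p,d=imaging.grab_frame(n);cv2.imwrite(f'pics/{n}10.png',p[:,:,::-1])
a=cv2.resize(cv2.imread('pics/scene10.png')[160:270,195:325],None,fx=4,fy=4,interpolation=2)
b=cv2.resize(cv2.imread('pics/side10.png')[140:250,210:280],None,fx=4,fy=4,interpolation=2)
cv2.imwrite('pics/ss10.png',np.hstack([a,b]))
E
```

```text
time_s: 9.0
ee_pos: [514.7, 58.8, 178.2]
ee_rot: [-90.0, 0.0, -87.9]
force: [-0.8, 2.1, 1.4]
gripper_width: 0.4
time_s: 9.5
ee_pos: [515.1, 43.7, 178.0]
ee_rot: [-90.0, 0.0, -87.9]
force: [0.5, 1.2, 0.6]
gripper_width: 0.2
[515.13247532  43.65988623 177.97740791] [-8.99957110e+01  2.51243366e-03 -8.78995021e+01] [0.47281575 1.21846891 0.62785866] 0.2232278197931754
```

View pics/ss10.png

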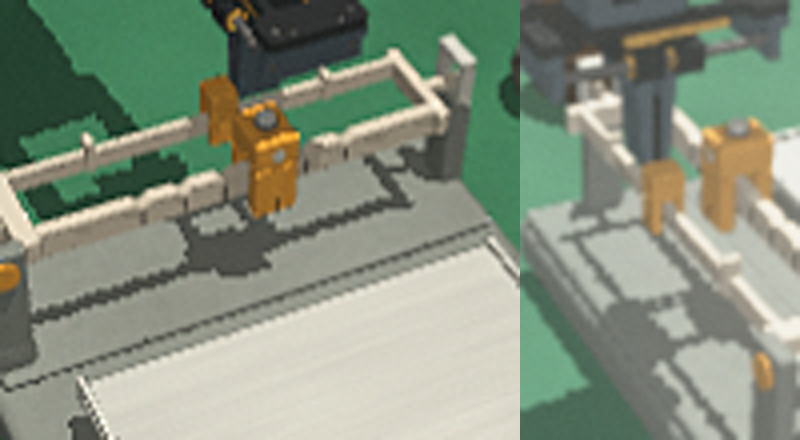

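```bash

python3 -m pendant '[{"delta_pos":[0.4,0,0],"twist":[0,0,0],"grip":0},{"delta_pos":[0.8,0,0],"twist":[0,0,0],"grip":0},{"delta_pos":[1.2,0,0],"twist":[0,0,0],"grip":0},{"delta_pos":[1.6,0,0],"twist":[0,0,0],"grip":0},{"delta_pos":[2,0,0],"twist":[0,0,0],"grip":0}]'
python3 -m pendant '[{"delta_pos":[0.4,0,0],"twist":[0,0,0],"grip":0},{"delta_pos":[0.8,0,0],"twist":[0,0,0],"grip":0},{"delta_pos":[1.2,0,0],"twist":[0,0,0],"grip":0},{"delta_pos":[1.6,0,0],"twist":[0,0,0],"grip":0},{"delta_pos":[2,0,0],"twist":[0,0,0],"grip":0}]'
python3 -m pendant '[{"delta_pos":[0.4,0,0],"twist":[0,0,0],"grip":0},{"delta_pos":[0.8,0,0],"twist":[0,0,0],"grip":0},{"delta_pos":[1.2,0,0],"twist":[0,0,0],"grip":0},{"delta_pos":[1.6,0,0],"twist":[0,0,0],"grip":0},{"delta_pos":[2,0,0],"twist":[0,0,0],"grip":0}]'
python3 -m pendant '[{"delta_pos":[0.3,0,0],"twist":[0,0,0],"grip":0},{"delta_pos":[0.6,0,0],"twist":[0,0,0],"grip":0},{"delta_pos":[0.9,0,0],"twist":[0,0,0],"grip":0},{"delta_pos":[1.2,0,0],"twist":[0,0,0],"grip":0},{"delta_pos":[1.5,0,0],"twist":[0,0,0],"grip":0}]'
python3 - <<'E'
from h import *
s=state();print(s['ee_pos'],s['ee_rot'],s['force'],s['gripper_width'])
for n in('side','scene'):
    p,d=imaging.grab_frame(n);cv2.imwrite(f'pics/{n}11.png',p[:,:,::-1])
a=cv2.resize(cv2.imread('pics/scene11.png')[160:270,195:325],None,fx=4,fy=4,interpolation=2)
b=cv2.resize(cv2.imread('pics/side11.png')[140:250,210:280],None,fx=4,fy=4,interpolation=2)
cv2.imwrite('pics/ss11.png',np.hstack([a,b]))
E
```

```text
time_s: 10.1
ee_pos: [515.7, 23.5, 177.9]
ee_rot: [-90.0, 0.0, -87.9]
force: [-0.1, 2.0, -0.5]
gripper_width: 0.4
time_s: 10.6
ee_pos: [516.3, 3.6, 177.9]
ee_rot: [-90.0, 0.0, -87.9]
force: [-1.0, 2.2, 0.5]
gripper_width: 0.1
time_s: 11.1
ee_pos: [517.3, -16.4, 177.9]
ee_rot: [-90.0, 0.0, -87.9]
force: [-0.5, 0.8, -0.5]
gripper_width: 0.4
time_s: 11.6
ee_pos: [517.8, -31.3, 177.9]
ee_rot: [-90.0, 0.0, -87.9]
force: [-1.2, 2.0, -0.1]
gripper_width: 0.1
[517.81783892 -31.26847149 177.94499394] [-9.00033851e+01  1.71304762e-03 -8.78978345e+01] [-1.1766235   1.99546546 -0.12867069] 0.06926632842264396
```

View pics/ss11.png

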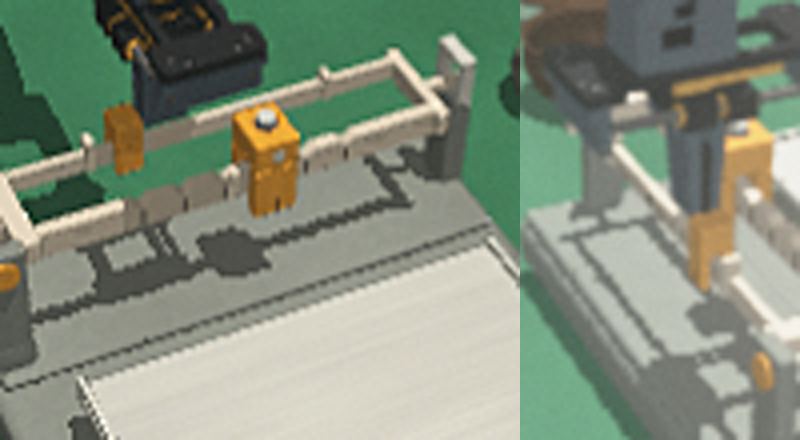

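```bash

python3 -m pendant '[{"delta_pos":[0.15,0,0],"twist":[0,0,0],"grip":0},{"delta_pos":[0.3,0,0],"twist":[0,0,0],"grip":0},{"delta_pos":[0.45,0,0],"twist":[0,0,0],"grip":0},{"delta_pos":[0.6,0,0],"twist":[0,0,0],"grip":0},{"delta_pos":[0.7,0,0],"twist":[0,0,0],"grip":0}]'
python3 -m pendant '[{"delta_pos":[0.05,0,0],"twist":[0,0,0],"grip":0},{"delta_pos":[0.1,0,0],"twist":[0,0,0],"grip":0},{"delta_pos":[0.15,0,0],"twist":[0,0,0],"grip":0},{"delta_pos":[0.2,0,0],"twist":[0,0,0],"grip":0},{"delta_pos":[0.2,0,0],"twist":[0,0,0],"grip":0}]'
```

```text
time_s: 12.2
ee_pos: [518.4, -38.2, 178.1]
ee_rot: [-90.0, -0.0, -87.9]
force: [0.7, 1.4, -0.1]
gripper_width: 0.3
time_s: 12.7
ee_pos: [518.2, -40.2, 178.0]
ee_rot: [-90.0, -0.0, -87.9]
force: [1.3, 1.1, 0.6]
gripper_width: 0.2
```

```bash

python3 -m pendant '[{"delta_pos":[0.05,0,0],"twist":[0,0,0],"grip":0},{"delta_pos":[0.1,0,0],"twist":[0,0,0],"grip":0},{"delta_pos":[0.15,0,0],"twist":[0,0,0],"grip":0},{"delta_pos":[0.2,0,0],"twist":[0,0,0],"grip":0},{"delta_pos":[0.2,0,0],"twist":[0,0,0],"grip":0}]'
```

```text
time_s: 13.2
ee_pos: [518.2, -42.2, 178.0]
ee_rot: [-90.0, -0.0, -87.9]
force: [0.4, 0.2, 0.7]
gripper_width: 0.3
```

```bash

python3 -m pendant '[{"delta_pos":[0.04,0,0],"twist":[0,0,0],"grip":0},{"delta_pos":[0.08,0,0],"twist":[0,0,0],"grip":0},{"delta_pos":[0.12,0,0],"twist":[0,0,0],"grip":0},{"delta_pos":[0.15,0,0],"twist":[0,0,0],"grip":0},{"delta_pos":[0.15,0,0],"twist":[0,0,0],"grip":0}]'
```

```text
time_s: 13.7
ee_pos: [518.3, -43.6, 178.0]
ee_rot: [-90.0, -0.0, -87.9]
force: [0.1, 0.9, 0.2]
gripper_width: 0.3
```

```bash

python3 -m pendant '[{"delta_pos":[0.04,0,0],"twist":[0,0,0],"grip":0},{"delta_pos":[0.08,0,0],"twist":[0,0,0],"grip":0},{"delta_pos":[0.12,0,0],"twist":[0,0,0],"grip":0},{"delta_pos":[0.15,0,0],"twist":[0,0,0],"grip":0},{"delta_pos":[0.15,0,0],"twist":[0,0,0],"grip":0}]'
python3 - <<'E'
from h import *
s=state();print(s['ee_pos'],s['force'])
for n in('side','scene'):
    p,d=imaging.grab_frame(n);cv2.imwrite(f'pics/{n}12.png',p[:,:,::-1])
a=cv2.resize(cv2.imread('pics/scene12.png')[170:230,185:245],None,fx=6,fy=6,interpolation=2)
b=cv2.resize(cv2.imread('pics/side12.png')[160:220,230:290],None,fx=6,fy=6,interpolation=2)
cv2.imwrite('pics/ss12.png',np.hstack([a,b]))
E
```

```text
time_s: 14.2
ee_pos: [518.3, -45.1, 178.0]
ee_rot: [-90.0, -0.0, -87.9]
force: [1.1, 1.8, 0.6]
gripper_width: 0.2
[518.34154273 -45.13459588 177.9571679 ] [1.07695091 1.84429855 0.61100031]
```

View pics/ss12.png

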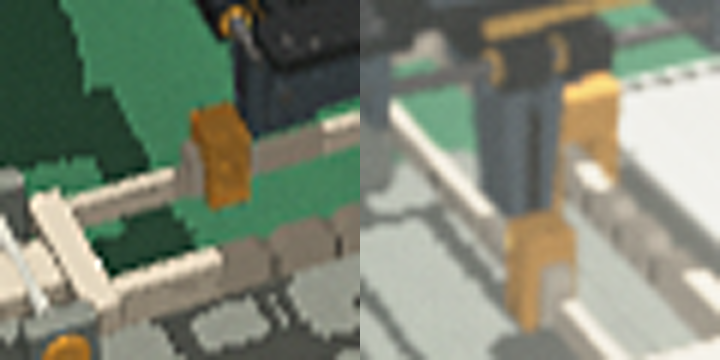

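```bash

python3 -m pendant '[{"delta_pos":[0.03,0,0],"twist":[0,0,0],"grip":0},{"delta_pos":[0.06,0,0],"twist":[0,0,0],"grip":0},{"delta_pos":[0.1,0,0],"twist":[0,0,0],"grip":0},{"delta_pos":[0.1,0,0],"twist":[0,0,0],"grip":0},{"delta_pos":[0.1,0,0],"twist":[0,0,0],"grip":0}]'
```

```text
time_s: 14.8
ee_pos: [518.3, -45.2, 178.0]
ee_rot: [-90.0, 0.1, -87.9]
force: [-0.3, 5.1, 0.6]
gripper_width: 0.6
```

```bash

python3 -m pendant '[{"delta_pos":[0.02,0,0],"twist":[0,0,0],"grip":0},{"delta_pos":[0.02,0,0],"twist":[0,0,0],"grip":0},{"delta_pos":[-0.5,0,0],"twist":[0,0,0],"grip":0},{"delta_pos":[-1.5,0,0],"twist":[0,0,0],"grip":0},{"delta_pos":[-1.8,0,0],"twist":[0,0,0],"grip":0}]'
python3 -m pendant '[{"delta_pos":[0,-2,0],"twist":[0,0,0],"grip":0},{"delta_pos":[0,-6,0],"twist":[0,0,0],"grip":0},{"delta_pos":[0,-10,0],"twist":[0,0,0],"grip":0},{"delta_pos":[4,-12,0],"twist":[0,0,0],"grip":0},{"delta_pos":[8,-12,0],"twist":[0,0,0],"grip":0}]'
python3 -m pendant '[{"delta_pos":[4,0,0],"twist":[0,0,0],"grip":0},{"delta_pos":[5,0,0],"twist":[0,0,0],"grip":0},{"delta_pos":[5,0,0],"twist":[0,0,0],"grip":0},{"delta_pos":[5,0,0],"twist":[0,0,0],"grip":0},{"delta_pos":[5,0,0],"twist":[0,0,0],"grip":0}]'
python3 - <<'E'
from h import *
import pickle
s=state();print(s['ee_pos'],s['force'])
pickle.dump(imaging.camera_info('wrist'),open('pics/w13.pkl','wb'))
for n in('side','scene','wrist'):
    p,d=imaging.grab_frame(n);cv2.imwrite(f'pics/{n}13.png',p[:,:,::-1])
a=cv2.resize(cv2.imread('pics/scene13.png')[165:240,185:315],None,fx=6,fy=6,interpolation=2)
cv2.imwrite('pics/ss13.png',a)
crop('pics/wrist13.png','pics/wr13.png',190,0,200,220,3)
E
```

```text
time_s: 15.3
ee_pos: [517.6, -27.6, 177.8]
ee_rot: [-90.0, -0.0, -87.9]
force: [0.1, 0.4, -0.2]
gripper_width: 0.6
time_s: 15.8
ee_pos: [522.4, -108.6, 302.0]
ee_rot: [-89.6, -0.2, -87.7]
force: [0.9, -1.0, -0.2]
gripper_width: 0.1
time_s: 16.3
ee_pos: [522.5, -156.7, 297.9]
ee_rot: [-90.0, 0.0, -87.8]
force: [0.1, 0.2, 0.8]
gripper_width: 0.7
[ 522.47766662 -156.67630482  297.92557498] [0.06611543 0.18372525 0.8041137 ]
```

View pics/ss13.png

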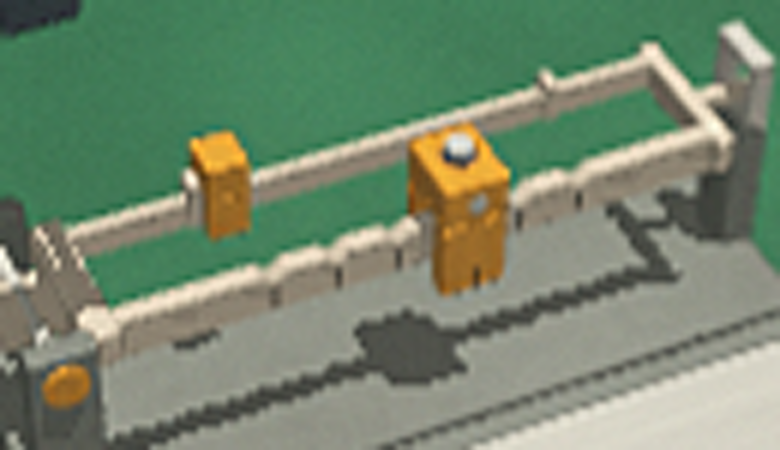

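View pics/wrist13.png

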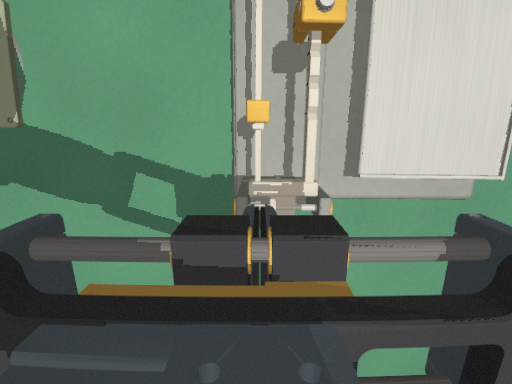

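View pics/side13.png

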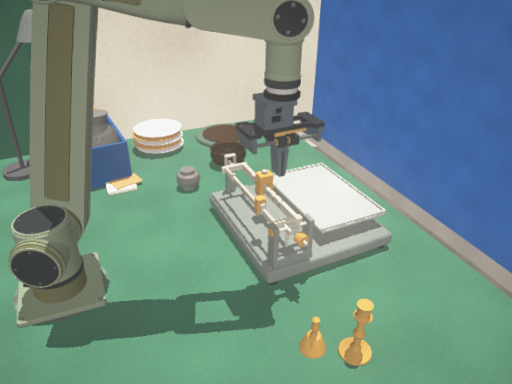

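```bash
python3 - <<'E'
from h import *
crop('pics/wrist13.png','pics/wr13b.png',230,80,60,70,8)
E
```

```text
(no output)
```

View pics/wr13b.png

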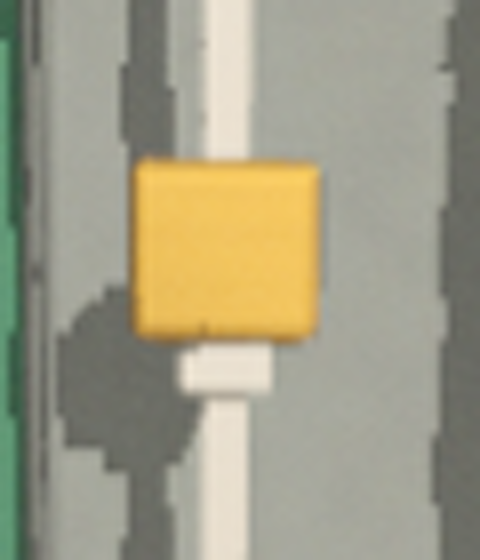

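```bash
python3 -c "
from workcell import state,job
print(state()['time_s'],job.job_done())"
```

```text
the job is handed in; nothing more can be done
16.45 None
```

The big poise is in the third notch and the small poise is against its zero stop. I handed the job in at 16.45 s with the arm clear of everything.

- **Big poise:** I pushed it outward with the closed fingertips, using about 5 N at most. It started on the flat between the first and second notches. It jumped the last few millimetres on its own as the plunger dropped. Afterwards I measured it at y ≈ 24.5 mm in the world frame, against 24.3 mm for the third notch. The pictures show three notches behind it and two ahead, and the plunger head sits low.
- **Small poise:** I pushed it back in small steps until it stopped moving and the force rose from about 1.5 N to 5 N. A close-up from above then shows no gap between it and the stop.
- **Brassware:** the candlestick, bell, pot and bowl look to be in the same places in the last side picture, though I did not measure them.

No check failed. The one disagreement was that my fit of the scale from its pan corners was about 2 mm off along the beam compared with the notches seen by the wrist camera. I went by the notches.

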